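# Clamp the glued phone to the third click

### The arm

A 6-joint arm with a two-finger parallel gripper is mounted at the origin on the work surface. World frame = base frame: x ahead of the robot, y to its left, z up, the work surface at z = 0. Lengths are in m, angles in rad, forces in N, time in s.
With the tool pointing down it reaches from about 0.3 to 0.85 m from the base axis. Payload 4.2 kg.
Tool frame: the origin (TCP) lies midway between the tips of the shut fingers; the grasp point (between the pads) lies 19 mm behind it; x points along the fingers, y is the direction in which the jaws open and shut, and the axes are right-handed (so a half turn about x gives the same grasp; the last joint's range is limited). The gripper opens to 91 mm and grips with 3 to 60 N. Pads are 32 mm wide; open, the fingers measure 118 mm over their backs; the gripper's body (76 mm by 178 mm) begins 60 mm behind the grasp point.
Start: joints at [-1.267, 0.32, 1.565, -0, 1.257, -0.02], TCP at [0.183, -0.545, 0.214] pointing down, gripper open.
Joint ranges: [-3.11, 3.11], [-0.84, 2.01], [0.21, 2.61], [-1.34, 4.49], [0.05, 2.63], [-2.56, 2.56]. Speed limits (rad/s): [2.57, 2.57, 3.14, 3.14, 3.14, 3.14].

### API

Orientations are given as a 3x3 rotation matrix whose columns are the frame's x, y, z axes.
In Python, from workcell import status, viewer, order gives the robot as it stands. The module is installed in compiled form; this text tells all that it offers.
- The arm moves only by the shell command python3 -m creep 'ROWS' [OPENING] [FORCE]. ROWS is text: rows parted by semicolons, each of 4 numbers parted by spaces: the shift along the tool's x, y, z in mm, then the turn about the tool's x in degrees. A call has exactly 8 rows; each row is the pose to reach, as a shift and turn from the pose measured when the call began, along the tool's axes at that moment; what a row does not reach only later rows make up. A row lasts 1/10 s, in which the tool goes at most 50 mm and 8.59 degrees, less where a joint would pass 70% of its speed; a pose out of reach is approached as far as the arm can. A call with a gripper value outside its range is refused whole. OPENING is the finger opening in mm, from 0 to 91.2, set as the call begins (- or left out, the last holds). The fingers move at their own pace and stop on an object; FORCE is the grip in N (left out, the last holds). Time passes only in rows, so rows that repeat a pose let the fingers close, or fill a call up. It gives the time, the measured TCP pose, the force and the opening at its end, in the units of the state.
- status.get_state(): the state, without advancing time (a new reading comes with each control period).
- viewer.get_image(name): name is "side" or "top" or "wrist"; returns (picture, depth): 480x640x3 uint8, blue, green, red; 480x640 float32, m along the optical axis (not along the pixel's ray), 0 where there is no reading.
- viewer.get_calibration(name): a dict with "K" (3x3 intrinsics, pixels), "dist_coeffs" ([k1, k2, p1, p2, k3] as OpenCV has them; the pictures are not rectified), "R" (3x3) and "t" (3): a world point X has camera coordinates R X + t; the wrist camera has in their place "T_tool_cam" (4x4, takes a point from camera to tool coordinates, whose origin is the TCP and whose axes are the tool frame's). Camera axes: x right, y down, z forward; pixel columns grow to the right and rows downward; lengths in m; the calibration is good to about 2 mm. A picture is of the moment at which its call begins: read the wrist's pose just before it. get_calibration takes no time and is no camera call.
- order.finish_job(): hands the job in, once; it reports no verdict.
The state is a dict: "t": time; "joint_pos": joint angles; "qvel": joint speeds; "joint_torque": joint torques, N m; "eef_pos": TCP position; "orientation": TCP orientation; "wrist_force": force on the tool from outside, world axes, zero at the start; "wrist_torque": the same for the moment, N m; "grip_width": opening from 0.0 (shut) to 1.0 (fully open).
Only numpy, scipy, OpenCV 4.12 (cv2) and the standard library are available. Lean on these libraries where they do the work, as an engineer would, in place of code of your own. Each camera call takes 0.05 s, during which the arm holds its last target. There are 200 camera calls.

### The job

The yellow phone in the bamboo rack has a freshly glued back. Lift it out and stand it on its long edge in the middle of the bonding clamp's slot without dropping it, and let go of it; then take the clamp's red lever grip and pull it round to its third click, feeling the clicks and not going over the fourth, and stay there: finish still holding the grip so that the phone stays squeezed, because the lever springs open when let go. Leave the other phones and everything else on the desk as they are.

Things in the scene. Friction and masses are not known exactly. Their poses are not given: they have to be found in the camera images.
- phone_yellow: the repaired phone, yellow frame and back with a black screen, about 160 g, 138 mm long (x), 8 mm thick (y), 67 mm tall (z) as it stands on one long edge in a slot of the rack, standing clear of its neighbours; origin at the middle of its underside (the long edge it stands on); z up; either side may face either way
- phone_rack: bamboo rack fixed to the desk, base 150 (x) x 165 (y) x 10 mm high, origin under its centre. Three 11 mm wide slots along x, at y = -60, 0, +60 mm, each between pairs of ribs 36 mm high and 26 mm long at x = +-52 mm (the middle 78 mm is open). A phone stands in each, in any order, on the base at 10 mm height, top at 77 mm
- clamp: bonding clamp fixed to the desk, base 170 (x) x 160 (y) x 12 mm, origin on the desk under mid-slot. The slot, 15 mm wide, runs along x between blue pads 130 mm long, on a fixed jaw (pad face y = -7.5 mm) and a sliding jaw (+7.5, lever at rest). Jaws 74 mm high, but 44 mm over their middle 76 mm (hand notch). On the +y side: blue gear housing, toothed click wheel (top 43 mm), lever
- slot (a point): middle of the slot's floor (a rubber strip) on which the phone stands, 14 mm above the desk, same axes as the clamp: x along the slot, y across it towards the lever side
- pressure_pad: blue sprung pad on the sliding jaw; origin coincides with the clamp's origin at rest; moves towards -y of the clamp by 12 mm per rad of lever, reaches an 8 mm phone that lies against the fixed pad at 0.58 rad, then its springs press with 3 N plus 5 N per mm
- lever (a joint): angle of the clamp's lever, rad: 0 at rest on its stop (the start), grows as the grip is pulled round the pivot counter-clockwise seen from above, closing the sliding jaw. A sprung pawl rides the wheel's teeth: pull (3 to 10 N at the grip) rises, then suddenly eases by 3 to 4 N, a click, at about 0.22, 0.48, 0.74, the fourth at 1.0; bottom of the third notch 0.80. Does not lock, springs back to 0
- lever_pivot (a point): on the vertical axis of the lever, 48 mm above the desk, 82 mm from the slot along the clamp's +y
- lever_grip: red upright round handle, 20 mm across, 53 mm tall, on the end of the lever, 115 mm from the pivot axis; revolves freely on its own axis; origin at its foot 52 mm above the desk, top at 105 mm. At rest it lies from the pivot in the clamp's direction (0.343, 0.939)
- mug: white mug, 82 mm across, 95 mm high, bystander; origin under its centre
- cleaner: clear bottle with blue cap, 52 mm across, 150 mm high, bystander; origin under its centre
- tape_roll: orange roll of tape lying flat, 90 mm across, 20 mm high, bystander; origin under its centre
- screwdriver: green-handled screwdriver lying on the desk, 160 mm long along its x, bystander
- mouse: black computer mouse, 105 x 60 x 30 mm high, bystander; origin under its centre
- multimeter: yellow multimeter lying flat, 150 (x) x 75 x 36 mm high, bystander; origin under its centre
- phone_white: another phone, white, same size and stance as the yellow one, bystander in the rack
- phone_blue: another phone, blue, same size and stance as the yellow one, bystander in the rack

How it is judged:
On the way, in this order (a step that is already met when the one before it is completed fails the run):
1. the yellow phone stands on its long edge in the clamp's slot, let go, with the lever still at rest (x of phone_yellow in the frame of slot between -0.02 and 0.02 m and z of phone_yellow in the frame of slot between -0.003 and 0.004 m and contact force between the fingers and phone_yellow below 0.1 N and y of phone_yellow in the frame of slot between -0.006 and 0.006 m and angle between phone_yellow's own z axis and vertical below 0.15 rad and value of joint lever below 0.15 rad and linear speed of phone_yellow below 0.05 m/s), for 0.2 s.
2. the lever has been pulled past its first click (value of joint lever above 0.22 rad).
3. the lever is held at its third click with the phone squeezed (value of joint lever between 0.735 and 0.985 rad and contact force between pressure_pad and phone_yellow above 5 N), for 0.2 s.
At the end, for the whole second after the job is handed in: Yellow phone on the slot floor, upright and square to the clamp (3.5 deg), within 20 mm of mid-slot, pressed with over 5 N, not touched by the fingers; lever still, past its third click and short of the fourth (0.735 to 0.985 rad), the fingers holding its grip (over 1.5 N) (all of step 3 and x of phone_yellow in the frame of slot between -0.02 and 0.02 m and z of phone_yellow in the frame of slot between -0.003 and 0.004 m and contact force between the fingers and phone_yellow below 0.1 N and y of phone_yellow in the frame of slot between -0.006 and 0.001 m and angle between phone_yellow's own z axis and vertical below 0.06 rad and angle between the x axis of phone_yellow and the x axis of clamp, either way round below 0.06 rad and linear speed of phone_yellow below 0.02 m/s and velocity of joint lever between -0.15 and 0.15 rad/s and contact force between the fingers and lever_grip above 1.5 N); the arm keeps its last pose, push and grip.
It fails at once if the lever goes over its fourth click (the glass is crushed) (value of joint lever above 1 rad).
It fails at once if the yellow phone is dropped or thrown (contact force between the fingers and phone_yellow below 0.05 N and linear speed of phone_yellow above 0.45 m/s).
It fails at once if another phone shifted by more than 20 mm (distance of any of phone_white, phone_blue from where it was at the start of the episode above 0.02 m).
It fails at once if something else on the desk shifted by more than 20 mm (distance of any of mug, cleaner, tape_roll, screwdriver, mouse, multimeter from where it was at the start of the episode above 0.02 m).
It also fails if it takes over 61 s, if anything falls off the work surface, if the arm or the gripper's body presses on something with over 40 N, if the wrist force passes 120 N, or if a joint passes its speed limit or range.

## Working session

There is one attempt and no reset: what is moved stays moved. The work goes in short steps, Python scripts to look and compute and a shell command to move; the robot and the scene stay as the last step left them, time stands still between calls to the robot, and variables do not carry over. Pictures are saved under pics/ and viewed, about 8 in all and at most 12, crops included, and the job is handed in when it is done.

```bash
mkdir -p pics; cat > h.py <<'E'
import numpy as np,cv2
from workcell import status,viewer,order
def S():
    s=status.get_state();return s
def grab(n):
    s=S();im,d=viewer.get_image(n);c=viewer.get_calibration(n)
    K=np.array(c["K"]);D=np.array(c["dist_coeffs"])
    if n=="wrist":
        T=np.array(c["T_tool_cam"]);R0=np.array(s["orientation"]);Rw=R0@T[:3,:3];o=R0@T[:3,3]+np.array(s["eef_pos"])
    else:
        Rw=np.array(c["R"]).T;o=-Rw@np.array(c["t"])
    return dict(im=im,d=d,K=K,D=D,R=Rw,o=o)
def rays(g,uv):
    p=cv2.undistortPoints(np.array(uv,float).reshape(-1,1,2),g["K"],g["D"]).reshape(-1,2)
    return np.c_[p,np.ones(len(p))]
def onplane(g,uv,z):
    r=rays(g,uv)@g["R"].T
    return g["o"]+r*((z-g["o"][2])/r[:,2])[:,None]
def bydepth(g,uv):
    uv=np.array(uv).reshape(-1,2);d=g["d"][uv[:,1].astype(int),uv[:,0].astype(int)]
    return g["o"]+(rays(g,uv)*d[:,None])@g["R"].T
def proj(g,X):
    X=np.array(X,float).reshape(-1,3);R=g["R"].T
    return cv2.projectPoints(X,cv2.Rodrigues(R)[0],-R@g["o"],g["K"],g["D"])[0].reshape(-1,2)
E
python3 - <<'E'
from h import *
import pickle
for n in("top","side"):
    g=grab(n);cv2.imwrite(f"pics/{n}0.png",g["im"]);pickle.dump(g,open(n+".pkl","wb"));print(n,g["o"])
s=S();print(s)
E
```

```text
top [ 0.38107122 -0.07800028  1.20343943]
side [0.22872905 1.04707619 0.86249669]
{'t': 0.1, 'joint_pos': array([-1.26701344e+00,  3.20227987e-01,  1.56553110e+00, -1.23361870e-05,
        1.25742080e+00, -2.00212731e-02]), 'qvel': array([ 9.64324007e-04, -1.47749303e-03, -1.81117229e-03,  1.28152959e-03,
        6.34908781e-05, -3.27964822e-05]), 'joint_torque': array([ 6.70421668e-04, -4.13333058e+01, -2.32510740e+01,  7.30500603e-02,
        4.21762979e-02, -5.42084069e-05]), 'eef_pos': array([ 0.18280193, -0.54469493,  0.21321442]), 'orientation': array([[-4.85989545e-04,  3.18178545e-01, -9.48030684e-01],
       [ 1.51104368e-03, -9.48029480e-01, -3.18178916e-01],
       [-9.99998740e-01, -1.58714740e-03, -2.00492625e-05]]), 'wrist_force': array([-0.05916151,  0.20932724, -1.01603705]), 'wrist_torque': array([ 0.07187384, -0.04331028,  0.04008125]), 'grip_width': 1.0006999349610772}
```

View pics/top0.png

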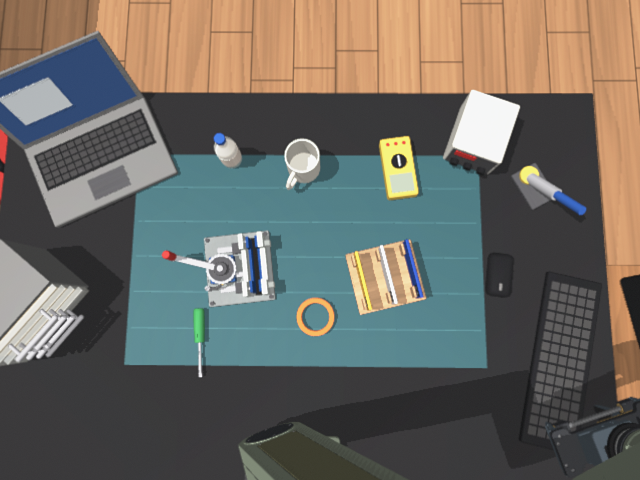

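View pics/side0.png

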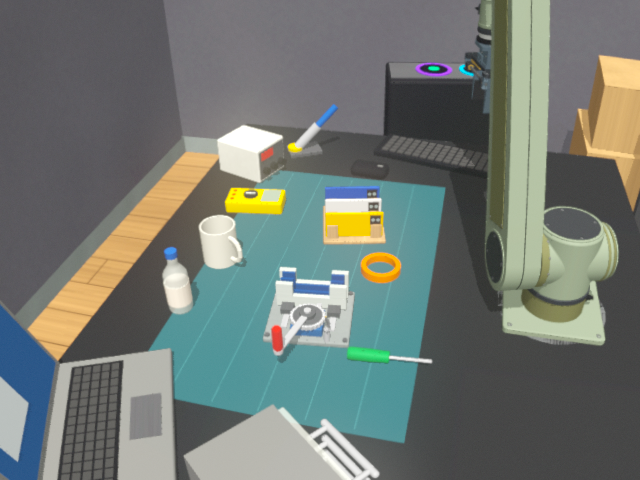

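Top view: the yellow phone is at about (363,280), the leftmost of the three in the rack. The clamp slot is at about (250,265), the lever pivot at (220,268) and the red grip at (167,255). Image up is +x and left is +y.

```bash
cat > m.py <<'E'
from h import *
import pickle
g=pickle.load(open("top.pkl","rb"));s=pickle.load(open("side.pkl","rb"))
hsv=cv2.cvtColor(g["im"],cv2.COLOR_BGR2HSV)
def mask(lo,hi,box,h=hsv):
    m=cv2.inRange(h,lo,hi);k=np.zeros_like(m);x0,y0,x1,y1=box;k[y0:y1,x0:x1]=1;return m*k
def pts(m): v,u=np.nonzero(m);return np.c_[u,v].astype(float)
def info(n,uv,z):
    X=onplane(g,uv,z)[:,:2];r=cv2.minAreaRect((X*1000).astype(np.float32));bp=cv2.boxPoints(r)
    e=max([bp[1]-bp[0],bp[2]-bp[1]],key=np.linalg.norm);print(n,len(uv),"rect c",np.round(r[0],1),"size",np.round(r[1],1),"long ang",round(np.degrees(np.arctan2(e[1],e[0])),2),"mean",X.mean(0).round(4))
P=bydepth(g,pts(np.ones((480,640),np.uint8)));P=P.reshape(480,640,3)
y=pts(mask((22,120,90),(34,255,255),(340,235,400,320)))
Z=P[y[:,1].astype(int),y[:,0].astype(int),2];print("yellow z",np.percentile(Z,[5,50,95]))
info("yellow all",y,.077);info("yellow top",y[Z>.066],.077)
info("multi",y[:1],.07) if 0 else None
r=pts(mask((0,150,60),(8,255,255),(150,240,190,275)));Z=P[r[:,1].astype(int),r[:,0].astype(int),2];print("red z",np.percentile(Z,[5,50,95]));info("red",r,.105);info("redtop",r[Z>.095],.105)
b=pts(mask((100,120,50),(125,255,255),(235,225,280,305)));info("bluepads",b,.074)
for lo,hi in((.006,.02),(.06,.085),(.036,.05)):
    k=np.zeros((480,640),np.uint8);H=P[:,:,2];k[225:312,195:282]=((H>lo)&(H<hi))[225:312,195:282]
    info(f"clamp z{lo}",pts(k),(lo+hi)/2)
    k[:]=0;k[235:320,340:432]=((H>lo)&(H<hi))[235:320,340:432];info(f"rack z{lo}",pts(k),(lo+hi)/2)
print("desk z",np.median(P[330:350,240:290,2]))
cv2.imwrite("pics/crop.png",np.hstack([cv2.resize(g["im"][222:312,150:285],(800,533))[:, :],]))
E
python3 m.py
```

```text
yellow z [0.07238031 0.07557929 0.07922074]
yellow all 192 rect c [ 457.3 -153.1] size [136.    7.7] long ang 13.83 mean [ 0.4558 -0.1539]
yellow top 191 rect c [ 456.5 -153.3] size [134.3   7.7] long ang 13.83 mean [ 0.4554 -0.154 ]
red z [0.07141674 0.1014448  0.1070221 ]
red 85 rect c [508.5 284.5] size [28.9 16.2] long ang 72.14 mean [0.5082 0.2849]
redtop 60 rect c [509.5 288.8] size [15.8 20.3] long ang -89.63 mean [0.5095 0.2889]
bluepads 382 rect c [493.5 107.6] size [ 59.4 129.2] long ang -2.51 mean [0.4905 0.0981]
clamp z0.006 2247 rect c [488.5 144.8] size [216.9 197.7] long ang 4.29 mean [0.482  0.1483]
rack z0.006 2579 rect c [ 465.7 -216.3] size [189.7 217.9] long ang -88.66 mean [ 0.4676 -0.2071]
clamp z0.06 499 rect c [493.3 100.3] size [144.5  57.7] long ang 6.8 mean [0.4924 0.0996]
rack z0.06 768 rect c [ 470.8 -212. ] size [136.1 129.2] long ang 13.89 mean [ 0.4706 -0.2149]
clamp z0.036 1262 rect c [487.  149.5] size [143.4 179.5] long ang -83.06 mean [0.487  0.1408]
rack z0.036 361 rect c [ 470.7 -212.6] size [135.6 141.6] long ang -76.05 mean [ 0.4703 -0.2117]
desk z 0.00025373006146967025
```

View pics/crop.png

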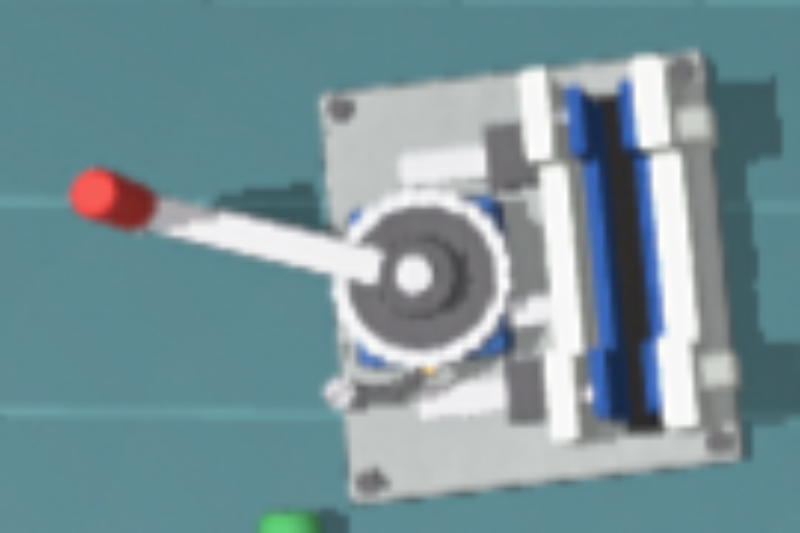

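```bash
python3 -m creep '0 -15 -20 0.5;0 -45 -60 1.5;0 -80 -108 2.5;0 -115 -155 3;0 -150 -203 3.5;0 -185 -250 4;0 -220 -297 4.7;0 -250 -338 4.7' 44 12 && python3 -m creep '0 -20 -25 0;0 -34 -45 0;0 -34 -45 0;0 -34 -45 0;0 -34 -45 0;0 -34 -45 0;0 -34 -45 0;0 -34 -45 0'
cat > w.py <<'E'
import sys
from h import *
g=grab("wrist");import pickle;pickle.dump(g,open("wrist.pkl","wb"));cv2.imwrite(sys.argv[1],g["im"]);s=S();print(s["t"],s["eef_pos"].round(4),s["orientation"].round(3).tolist(),"cam",g["o"].round(3))
print(proj(g,[[.457,-.153,.077],[.4936,.0995,.014]]).round())
E
python3 w.py pics/w1.png
```

```text
t: 0.9
eef_pos: [0.3982, -0.2354, 0.2134]
orientation: [[-0.001, 0.239, -0.971], [0.002, -0.971, -0.239], [-1.0, -0.002, 0.0]]
wrist_force: [1.2, -1.0, -0.7]
grip_width: 0.483
t: 1.7
eef_pos: [0.4334, -0.1922, 0.2135]
orientation: [[-0.001, 0.238, -0.971], [0.001, -0.971, -0.238], [-1.0, -0.002, 0.0]]
wrist_force: [0.4, 0.6, -0.8]
grip_width: 0.481
1.75 [ 0.4335 -0.1921  0.2135] [[-0.001, 0.238, -0.971], [0.002, -0.971, -0.238], [-1.0, -0.002, 0.0]] cam [ 0.502 -0.175  0.384]
[[291. 198.]
 [ 63.  96.]]
```

View pics/w1.png

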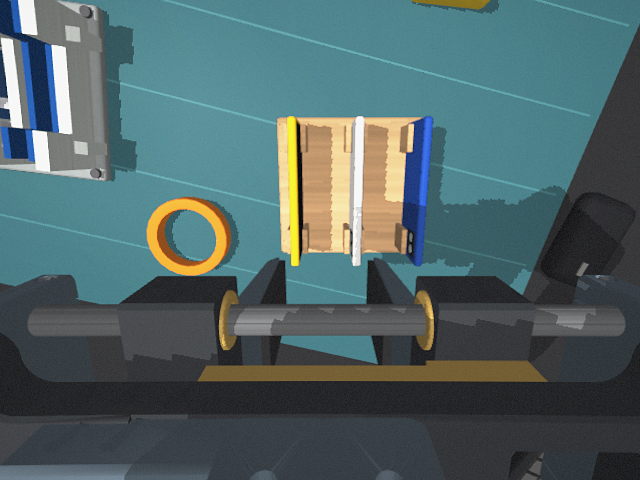

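The yellow phone's top edge runs (292,118)-(296,264), standing almost straight in the view. The clamp is at the left border. Next I compute the phone pose and the move.

```bash
cat > ph.py <<'E'
from h import *
import pickle,sys
g=pickle.load(open("wrist.pkl","rb"));h=cv2.cvtColor(g["im"],cv2.COLOR_BGR2HSV)
m=cv2.inRange(h,(24,150,90),(34,255,255));m[:100]=0;m[270:]=0;m[:,:240]=0;m[:,340:]=0
v,u=np.nonzero(m);X=onplane(g,np.c_[u,v],.077)[:,:2]*1000
r=cv2.minAreaRect(X.astype(np.float32));bp=cv2.boxPoints(r);e=max([bp[1]-bp[0],bp[2]-bp[1]],key=np.linalg.norm)
print(r,np.degrees(np.arctan2(e[1],e[0])),X.mean(0))
s=S();R=s["orientation"];c=np.r_[np.array(r[0])/1000,.047]
print("tool delta mm",(R.T@(c-s["eef_pos"])*1000).round(1),"tooly ang",np.degrees(np.arctan2(R[1,1],R[0,1])))
E
python3 ph.py
```

```text
((459.9251708984375, -154.10116577148438), (135.12832641601562, 6.849893093109131), 13.749917984008789) 13.74992 [ 463.7365088  -153.13759608]
tool delta mm [166.6 -30.3 -34.7] tooly ang -76.22821493061922
```

```bash
python3 -m creep '0 -15 -16 0;0 -31 -33 0;20 -31 -33 0;55 -31 -33 0;90 -31 -33 0;115 -31 -33 0;130 -31 -33 0;130 -31 -33 0' && python3 w.py pics/w2.png && python3 ph.py
```

```text
t: 2.55
eef_pos: [0.4564, -0.1535, 0.0816]
orientation: [[-0.005, 0.238, -0.971], [0.003, -0.971, -0.238], [-1.0, -0.004, 0.004]]
wrist_force: [-0.1, 0.2, 0.0]
grip_width: 0.484
2.6 [ 0.4576 -0.1539  0.083 ] [[-0.003, 0.238, -0.971], [0.002, -0.971, -0.238], [-1.0, -0.003, 0.002]] cam [ 0.526 -0.137  0.252]
[[325. 284.]
 [-31. 113.]]
((507.2757873535156, -142.09066772460938), (38.41288757324219, 6.434848308563232), 13.765569686889648) 13.765584 [ 508.04228871 -141.86836603]
tool delta mm [ 35.9   0.5 -51.1] tooly ang -76.24338689195255
```

View pics/w2.png

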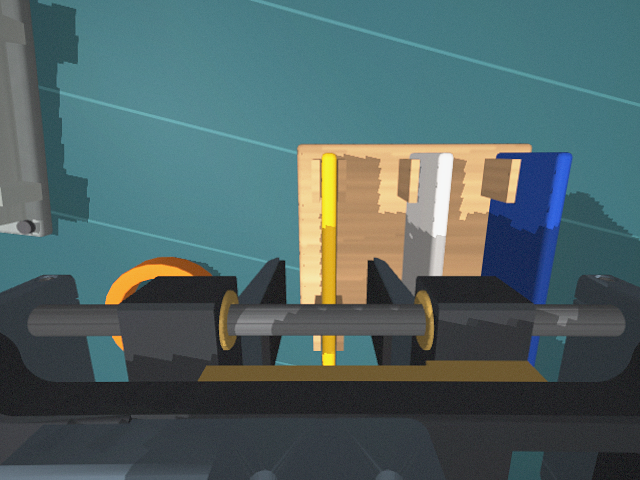

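The phone's edge (330,155-365) lies centred between the fingers. Going down and gripping.

```bash
python3 -m creep '12 0.5 0 0;24 0.5 0 0;33 0.5 0 0;36 0.5 0 0;36 0.5 0 0;36 0.5 0 0;36 0.5 0 0;36 0.5 0 0' && python3 -m creep '0 0 0 0;0 0 0 0;0 0 0 0;0 0 0 0;0 0 0 0;0 0 0 0;0 0 0 0;0 0 0 0' 0 15
```

```text
t: 3.4
eef_pos: [0.4579, -0.1544, 0.0474]
orientation: [[-0.002, 0.238, -0.971], [0.002, -0.971, -0.238], [-1.0, -0.002, 0.001]]
wrist_force: [0.5, -0.9, 0.1]
grip_width: 0.484
t: 4.2
eef_pos: [0.4579, -0.1544, 0.0474]
orientation: [[-0.002, 0.238, -0.971], [0.002, -0.971, -0.238], [-1.0, -0.002, 0.001]]
wrist_force: [1.0, -0.4, -0.1]
grip_width: 0.09
```

```bash
python3 -m creep '-5 0 0 0;-15 0 0 0;-35 0 0 0;-60 0 0 0;-90 0 0 0;-120 0 0 0;-150 0 0 0;-170 0 0 0' && python3 -m creep '0 -10 2 0;0 -35 5 1;0 -70 10 2;0 -110 17 3.5;0 -150 23 5;0 -190 29 6;0 -218 33 7;0 -229 34 7' && python3 -m creep '0 0 0 0;0 0 0 0;0 0 0 0;0 0 0 0;0 0 0 0;0 0 0 0;0 0 0 0;0 0 0 0' && python3 w.py pics/w3.png
```

```text
t: 5.0
eef_pos: [0.4587, -0.1549, 0.2205]
orientation: [[0.002, 0.238, -0.971], [0.001, -0.971, -0.238], [-1.0, -0.0, -0.002]]
wrist_force: [0.2, -0.4, -1.4]
grip_width: 0.088
t: 5.8
eef_pos: [0.3687, 0.0613, 0.2196]
orientation: [[-0.0, 0.121, -0.993], [0.001, -0.993, -0.121], [-1.0, -0.001, 0.0]]
wrist_force: [-0.5, -0.9, -1.9]
grip_width: 0.089
t: 6.6
eef_pos: [0.3688, 0.0612, 0.2196]
orientation: [[-0.0, 0.12, -0.993], [0.001, -0.993, -0.12], [-1.0, -0.001, 0.0]]
wrist_force: [0.3, 0.0, -1.0]
grip_width: 0.082
6.65 [0.3688 0.0612 0.2197] [[-0.0, 0.121, -0.993], [0.001, -0.993, -0.121], [-1.0, -0.001, 0.0]] cam [0.439 0.07  0.39 ]
[[571. 164.]
 [304.  98.]]
```

View pics/w3.png

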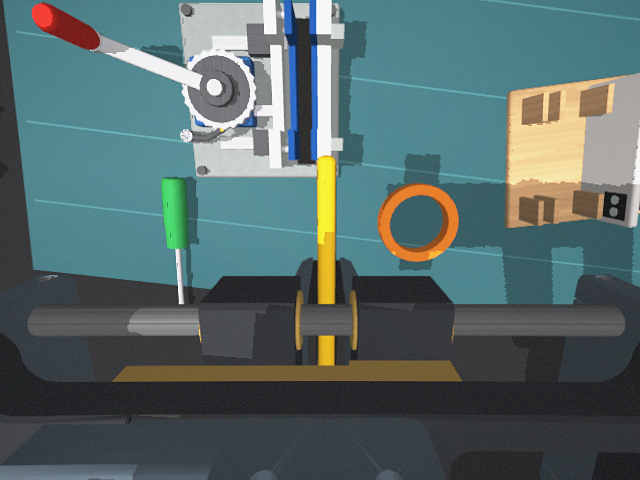

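The clamp is clearly seen: slot strip at about (305,18-162), pivot hub at (214,88), grip top at (45,15). The phone is held straight at u≈327.

```bash
cat > c.py <<'E'
from h import *
import pickle
g=pickle.load(open("wrist.pkl","rb"));h=cv2.cvtColor(g["im"],cv2.COLOR_BGR2HSV)
v,u=np.mgrid[0:480,0:640];P=bydepth(g,np.c_[u.ravel(),v.ravel()]).reshape(480,640,3)
print("hub",P[88,214],P[80,205],"grip",P[15,45])
def line(uv,z,n):
    X=onplane(g,uv,z)[:,:2]*1000;vx,vy,x,y=cv2.fitLine(X.astype(np.float32),cv2.DIST_HUBER,0,.01,.01).ravel();print(n,"ang",round(np.degrees(np.arctan(vy/vx)),2),"y at x=494:",round(y+(494-x)*vy/vx,1),np.ptp(X[:,0]).round(),len(X))
# row-wise edges of the dark strip
L=[];Rr=[]
for r in range(24,156):
    row=h[r,283:330];dark=(row[:,2]<60)
    blue=(row[:,1]>120)&(row[:,0]>100)&(row[:,0]<125)
    i=np.nonzero(dark&~blue)[0]
    if len(i)>4: L.append((283+i[0]-.5,r));Rr.append((283+i[-1]+.5,r))
L=np.array(L);Rr=np.array(Rr);
for r in (20,40,70,90,110,130,150):
    print(r,"".join("B" if (p[1]>110 and 100<p[0]<125) else "k" if p[2]<70 else "W" if p[2]>180 else "." for p in h[r,265:345]),(P[r,265:345:6,2]*1000).astype(int))
# yaw from jaw outer top: white posts etc; strip edges
line(L,.014,"dark L z14");line(Rr,.044,"dark R z44");line(Rr,.074,"dark R z74")
m=((h[:,:,2]>100)&(h[:,:,1]<60)).astype(np.uint8)
for n,b in(("base left",0),):
    E=[(np.nonzero(m[r,170:200])[0][0]+170-.5,r) for r in range(20,165)];line(np.array(E),.012,"base -left edge")
E=[(c,np.nonzero(m[150:185,c])[0][-1]+150+.5) for c in range(195,270)]
X=onplane(g,E,.012)[:,:2];print("base near edge ang",np.degrees(np.polyfit(X[:,1],X[:,0],1)[0]),X.mean(0))
cv2.imwrite("pics/w3c.png",cv2.resize(g["im"][0:180,170:350],(600,600),interpolation=cv2.INTER_CUBIC))
E
python3 c.py
```

```text
hub [0.485591   0.17948469 0.05571922] [0.4920807  0.18957293 0.05091836] grip [0.51318948 0.28979631 0.10379145]
20 WWWWWWWWWWW........BBBBBBBBBBBBkkkkkkkkkkkkkBBBBBBBWWWWWWWWWWWWWWWW............. [72 73 61 64 73 29 12 13 74 74 73 10 12  1]
40 ....................W..BBBBBBBBBBkkkkkkkkkkkkkBBBBBB............................ [27 58 56 21 57 33 13 13 58 58 57 36 36 38]
70 .WWWWWWWWWWWWWWWWW......BBBBBBBBBkkkkkkkkkkkkkBBBBBBWWWWWWWWWWWWWW.............. [12 42 43 27 43 42 12 13 43 42 43 11  9  0]
90 .......WWWWWWWWWWW.......BBBBBBBBkkkkkkkkkkkkkBBBBBBWWWWWWWWWWWWWW.............. [11  9 43 33 11 42 13 14 43 43 44 10 10  0]
110 WWWWWWWWWWWWWWWWWWW......BBBBBBBBBkkkkkkkkkkkkBBBBBBBWWWWWWWWWWWWW.............. [ 28  30  44  39  10  42  12  12 389  43  43  11  10   1]
130 ...WWWWWWWWWWWWWWWW....BBBBBBBBBBBkkkkkkkkkkkBBBBBBBWWWWWWWWWWWWWW.............. [26 74 73 42 74 43 12 13 74 72 73 11 11  0]
150 ....WWWWWWWWWWWW....WWWWBBBBBBBBBBBkkkkkkkkkkkBBBBBBWWWWWWWWWWWWWWWWWWWWWWWWW... [25 74 72 66 74 62 13 12 74 73 72 40 40  0]
dark L z14 ang 7.1 y at x=494: 105.4 125.0 132
dark R z44 ang 6.22 y at x=494: 91.3 115.0 132
dark R z74 ang 6.22 y at x=494: 90.0 105.0 132
base -left edge ang 6.91 y at x=494: 223.7 138.0 145
base near edge ang -6.3168589934601105 [0.4021188  0.17081532]
```

View pics/w3c.png

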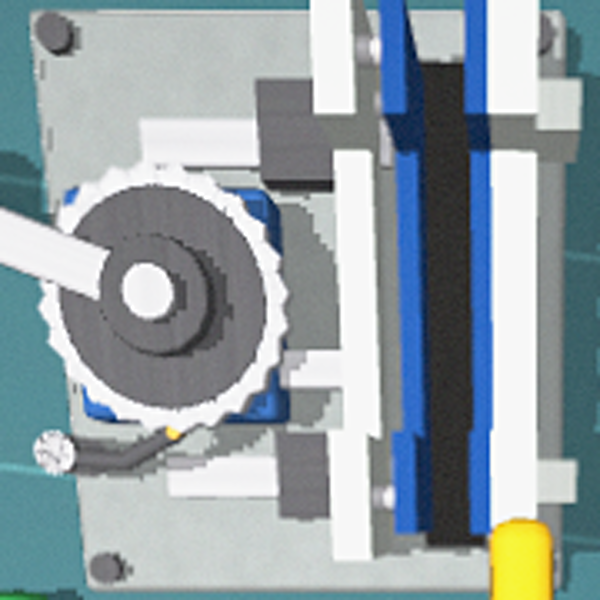

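```bash
cat > pc.py <<'E'
from h import *
import pickle
g=pickle.load(open("wrist.pkl","rb"));h=cv2.cvtColor(g["im"],cv2.COLOR_BGR2HSV);s=S();z=s["eef_pos"][2]+.0296
m=cv2.inRange(h,(24,150,90),(34,255,255));m[:100]=0;m[275:]=0;m[:,:280]=0;m[:,370:]=0
v,u=np.nonzero(m);X=onplane(g,np.c_[u,v],z);R=s["orientation"]
q=(X-s["eef_pos"])@R*1000
r=cv2.minAreaRect(q[:,1:].astype(np.float32));print("phone visible part in tool y,z:",r, "far end z",q[:,2].min(), np.polyfit(q[:,2],q[:,1],1))
E
python3 pc.py; python3 -m creep '0 -2 -14 0;0 -6 -38 0;0 -12 -72 0;0 -18 -108 0;0 -21 -128 0;15 -21.4 -130 0;50 -21.4 -130 0;86 -21.4 -130 0' && python3 -m creep '0 0 0 0;0 0 0 0;0 0 0 0;0 0 0 0;0 0 0 0;0 0 0 0;0 0 0 0;0 0 0 0' && python3 w.py pics/w4.png
```

```text
phone visible part in tool y,z: ((-0.2181720733642578, -44.91127014160156), (6.501032829284668, 50.35747146606445), 0.34881019592285156) far end z -70.07956916939618 [-0.01865366 -1.3540133 ]
t: 7.45
eef_pos: [0.4973, 0.0989, 0.1329]
orientation: [[0.003, 0.121, -0.993], [0.002, -0.993, -0.121], [-1.0, -0.001, -0.003]]
wrist_force: [-0.1, -0.8, -1.9]
grip_width: 0.084
t: 8.25
eef_pos: [0.4973, 0.0989, 0.1331]
orientation: [[0.003, 0.121, -0.993], [0.002, -0.993, -0.121], [-1.0, -0.001, -0.003]]
wrist_force: [-0.9, 0.3, -1.9]
grip_width: 0.089
8.3 [0.4973 0.0988 0.133 ] [[0.003, 0.121, -0.993], [0.002, -0.993, -0.121], [-1.0, -0.001, -0.003]] cam [0.567 0.107 0.304]
[[651. 347.]
 [325. 241.]]
```

View pics/w4.png

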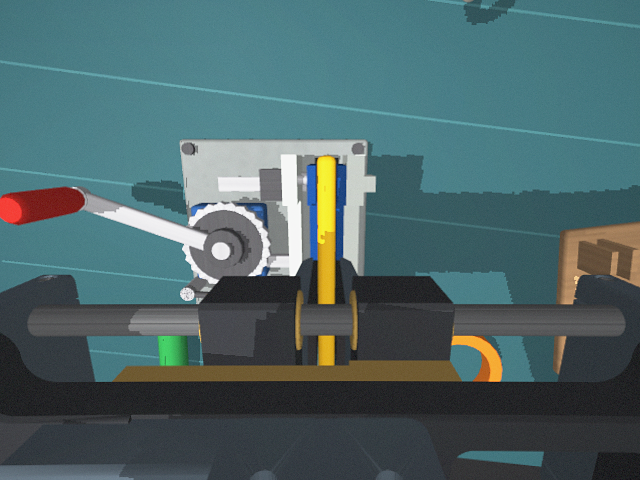

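The phone (327,155-365) lies centred over the blue pads. Going into the slot.

```bash
python3 -m creep '4 0.4 2 0;12 0.4 2 0;20 0.4 2 0;28 0.4 2 0;36 0.4 2 0;44 0.4 2 0;50 0.4 2 0;50 0.4 2 0' && python3 -m creep '5 0 0 0;10 0 0 0;15 0 0 0;20 0 0 0;25 0 0 0;28 0 0 0;28 0 0 0;28 0 0 0'
```

```text
t: 9.1
eef_pos: [0.4948, 0.0982, 0.082]
orientation: [[0.001, 0.121, -0.993], [0.001, -0.993, -0.121], [-1.0, -0.001, -0.001]]
wrist_force: [-0.4, -0.1, -2.0]
grip_width: 0.085
t: 9.9
eef_pos: [0.4949, 0.0982, 0.054]
orientation: [[0.001, 0.121, -0.993], [0.001, -0.993, -0.121], [-1.0, -0.001, -0.001]]
wrist_force: [-0.2, 0.6, -1.4]
grip_width: 0.085
```

```bash
python3 -m creep '1 0 0 0;1.5 0 0 0;2 0 0 0;2.5 0 0 0;3 0 0 0;3 0 0 0;3 0 0 0;3 0 0 0'; python3 -c "
from h import *
print(S()['wrist_force'])"
```

```text
t: 10.7
eef_pos: [0.4951, 0.0982, 0.0514]
orientation: [[0.001, 0.121, -0.993], [0.001, -0.993, -0.121], [-1.0, -0.001, -0.002]]
wrist_force: [-1.2, 0.1, 4.3]
grip_width: 0.09
[-1.24352923  0.14116257  4.32138549]
```

```bash
python3 -m creep '0 0 0 0;0 0 0 0;0 0 0 0;0 0 0 0;0 0 0 0;0 0 0 0;0 0 0 0;0 0 0 0' 40 && python3 -m creep '-10 0 0 0;-30 0 0 0;-60 0 0 0;-90 0 0 0;-120 0 0 0;-140 0 0 0;-140 0 0 0;-140 0 0 0' && python3 w.py pics/w5.png; python3 - <<'E'
from h import *
for n in("top","side"):
    g=grab(n);c=g["im"][225:310,150:290] if n=="top" else g["im"][255:360,240:380]
    cv2.imwrite(f"pics/{n}5.png",cv2.resize(c,None,fx=5,fy=5,interpolation=cv2.INTER_CUBIC))
E
```

```text
t: 11.5
eef_pos: [0.4951, 0.0983, 0.0514]
orientation: [[0.001, 0.121, -0.993], [0.001, -0.993, -0.121], [-1.0, -0.001, -0.002]]
wrist_force: [-0.7, 0.6, -0.1]
grip_width: 0.439
t: 12.3
eef_pos: [0.4947, 0.098, 0.1915]
orientation: [[0.002, 0.121, -0.993], [0.001, -0.993, -0.121], [-1.0, -0.001, -0.002]]
wrist_force: [0.1, 0.1, 0.3]
grip_width: 0.436
12.35 [0.4941 0.0979 0.1906] [[-0.0, 0.121, -0.993], [0.001, -0.993, -0.121], [-1.0, -0.001, -0.0]] cam [0.565 0.107 0.362]
[[590. 309.]
 [324. 225.]]
```

View pics/w5.png

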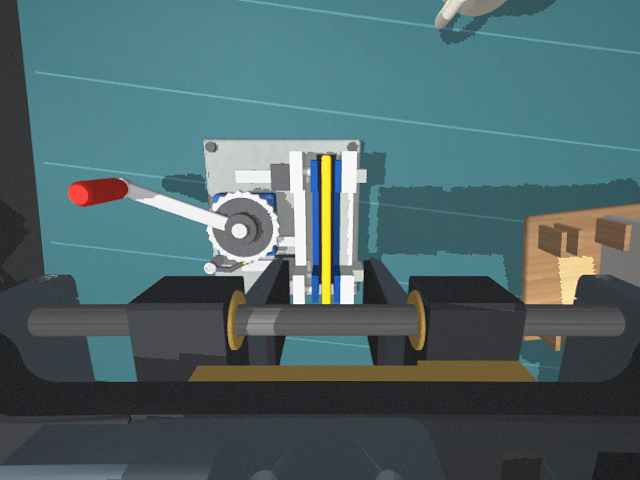

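The phone stands free in the slot, the yellow line at (326,155-300) between the pads and the fingers clear of it. Next is the grip; I check the joint 6 range before turning.

```bash
python3 -c "
from h import *
print(S()['joint_pos'].round(3))"; python3 - <<'E'
from h import *
import pickle
g=pickle.load(open("wrist.pkl","rb"));h=cv2.cvtColor(g["im"],cv2.COLOR_BGR2HSV)
m=cv2.inRange(h,(0,150,60),(8,255,255));m[:, 150:]=0;v,u=np.nonzero(m)
P=bydepth(g,np.c_[u,v]);t=P[P[:,2]>.098];print("grip top",t.mean(0),len(t))
for c,n in (((0,150,60),"r"),):
    E=np.c_[u,v][P[:,2]>.098];X=onplane(g,E,.105);print(cv2.minEnclosingCircle((X[:,:2]*1000).astype(np.float32)))
print("hub",bydepth(g,[[239,231]]),onplane(g,[[239,231]],.056))
E
```

```text
[1.720e-01 2.260e-01 1.760e+00 1.000e-03 1.157e+00 1.621e+00]
grip top [0.51431339 0.28723831 0.10604166] 534
((517.413818359375, 279.25445556640625), 19.621238708496094)
hub [[0.48616442 0.17974896 0.05500545]] [[0.48641926 0.17951224 0.056     ]]
```

```bash
python3 -m creep '0 -12 -3 -8;0 -35 -7 -16;0 -60 -13 -24;0 -90 -19 -32;0 -120 -26 -40;0 -150 -32 -48;0 -175 -38 -56;0 -190 -41 -64' 70 25 && python3 -m creep '0 0 0 -8;0 0 0 -16;0 0 0 -24;0 0 0 -29;0 0 0 -29;0 0 0 -29;0 0 0 -29;0 0 0 -29' && python3 w.py pics/w6.png
```

```text
t: 13.25
eef_pos: [0.5113, 0.2932, 0.1886]
orientation: [[-0.004, 0.947, -0.32], [0.0, -0.32, -0.947], [-1.0, -0.003, 0.001]]
wrist_force: [0.5, -0.1, -0.2]
grip_width: 0.768
t: 14.05
eef_pos: [0.5113, 0.2931, 0.1883]
orientation: [[-0.004, 0.984, 0.179], [-0.0, 0.179, -0.984], [-1.0, -0.004, -0.001]]
wrist_force: [-0.8, -0.2, -0.2]
grip_width: 0.769
14.1 [0.5113 0.2931 0.1884] [[-0.004, 0.984, 0.179], [-0.0, 0.179, -0.984], [-1.0, -0.004, -0.001]] cam [0.499 0.363 0.359]
[[214. 590.]
 [283. 377.]]
```

View pics/w6.png

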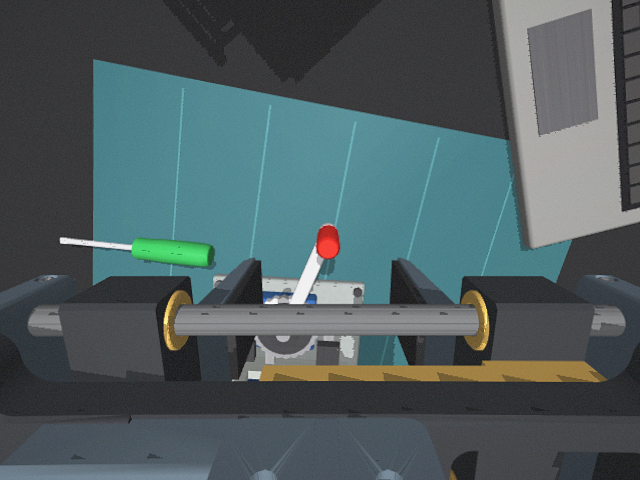

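The grip is at (328,242), between the open fingers. A numeric check of its centre:

```bash
python3 - <<'E'
from h import *
import pickle
g=pickle.load(open("wrist.pkl","rb"));h=cv2.cvtColor(g["im"],cv2.COLOR_BGR2HSV)
print(proj(g,[[.512,.2915,.105],[.512,.2915,.052]]))
m=cv2.inRange(h,(0,150,60),(8,255,255))|cv2.inRange(h,(172,150,60),(180,255,255));v,u=np.nonzero(m);print(u.min(),u.max(),v.min(),v.max())
P=bydepth(g,np.c_[u,v]);k=(P[:,2]>.1);E=np.c_[u,v][k];X=onplane(g,E,.105)
print("top circle",cv2.minEnclosingCircle((X[:,:2]*1000).astype(np.float32)),X.mean(0),k.sum())
s=S();print((s["orientation"].T@(np.array([.512,.2915,.066])-s["eef_pos"])*1000).round(1))
E
```

```text
[[326.59092822 249.13176911]
 [326.70557676 233.69813408]]
316 339 225 258
top circle ((511.8397216796875, 294.419921875), 10.552412986755371) [0.51234746 0.29341737 0.105     ] 418
[122.4   0.9   1.8]
```

```bash
python3 -m creep '10 1 0.5 0;30 1 0.5 0;55 1 0.5 0;80 1 0.5 0;105 1 0.5 0;118 1 0.5 0;122 1 0.5 0;122 1 0.5 0' && python3 -m creep '0 0 0 0;0 0 0 0;0 0 0 0;0 0 0 0;0 0 0 0;0 0 0 0;0 0 0 0;0 0 0 0' 0 25; python3 - <<'E'
from h import *
s=S();print(s["wrist_force"],s["grip_width"])
p=np.array([.4855,.1795]);d=s["eef_pos"][:2]-p;print(np.hypot(*d),np.degrees(np.arctan2(d[1],d[0])))
E
```

```text
t: 14.9
eef_pos: [0.512, 0.2929, 0.0662]
orientation: [[-0.004, 0.984, 0.179], [-0.0, 0.179, -0.984], [-1.0, -0.004, -0.001]]
wrist_force: [-0.2, -0.1, 0.7]
grip_width: 0.765
t: 15.7
eef_pos: [0.5124, 0.2929, 0.0663]
orientation: [[-0.003, 0.984, 0.179], [0.0, 0.179, -0.984], [-1.0, -0.003, -0.001]]
wrist_force: [0.8, -0.9, -0.0]
grip_width: 0.211
[ 0.77038498 -0.85819169 -0.00257785] 0.21137093527845036
0.11652736571816566 76.66245809816148
```

```bash
cat > arc.py <<'E'
import sys
from h import *
s=S();R=s["orientation"];p0=np.array([.5124,.2929]);a0=np.radians(76.7)
u=lambda a:np.array([np.cos(a),np.sin(a)])
piv=p0-.115*u(a0)   # lever centre referred to the TCP
d=s["eef_pos"][:2]-piv;th=np.arctan2(d[1],d[0])-a0;t=u(a0+th+np.pi/2);F=s["wrist_force"]
print("t %.2f theta %.3f r %.1f Ftan %.2f Frad %.2f Fz %.2f z %.4f w %.3f"%(s["t"],th,1e3*np.hypot(*d),F[:2]@t,F[:2]@u(a0+th),F[2],s["eef_pos"][2],s["grip_width"]))
for q in map(float,sys.argv[1:]):
    x=np.r_[piv+.115*u(a0+q),.0663];print(q,(R.T@(x-s["eef_pos"])*1000).round(1))
E
python3 arc.py .05 .1 .15 .2
```

```text
t 15.70 theta 0.000 r 115.0 Ftan -0.95 Frad -0.66 Fz -0.00 z 0.0663 w 0.211
0.05 [ 0.  -5.3 -2.2]
0.1 [  0.  -10.7  -4.1]
0.15 [  0.1 -16.2  -5.7]
0.2 [  0.1 -21.8  -7.1]
```

```bash
python3 -m creep '0 -2.5 -1 0;0 -5.3 -2.2 0;0 -8 -3.2 0;0 -10.7 -4.1 0;0 -13.5 -4.9 0;0 -16.2 -5.7 0;0 -16.2 -5.7 0;0 -16.2 -5.7 0' >/dev/null; python3 arc.py .2 .23 .26 .3
```

```text
t 16.50 theta 0.140 r 115.0 Ftan -5.61 Frad -1.61 Fz -3.54 z 0.0663 w 0.212
0.2 [ 0.  -6.7 -1.6]
0.23 [  0.  -10.1  -2.3]
0.26 [  0.  -13.5  -2.9]
0.3 [  0.  -18.1  -3.5]
```

```bash
python3 -m creep '0 -2 -0.5 0;0 -4 -1 0;0 -6.7 -1.6 0;0 -6.7 -1.6 0;0 -6.7 -1.6 0;0 -6.7 -1.6 0;0 -6.7 -1.6 0;0 -6.7 -1.6 0' >/dev/null; python3 arc.py .23 .26 .3
```

```text
t 17.30 theta 0.192 r 115.0 Ftan -4.83 Frad -1.03 Fz -2.71 z 0.0663 w 0.209
0.23 [ 0.  -4.3 -0.9]
0.26 [ 0.  -7.7 -1.4]
0.3 [  0.  -12.3  -2.1]
```

```bash
python3 -m creep '0 -2 -0.4 0;0 -4.3 -0.9 0;0 -6 -1.2 0;0 -7.7 -1.4 0;0 -7.7 -1.4 0;0 -7.7 -1.4 0;0 -7.7 -1.4 0;0 -7.7 -1.4 0' >/dev/null; python3 arc.py .3 .35 .4 .45
```

```text
t 18.10 theta 0.261 r 114.9 Ftan -3.21 Frad -1.34 Fz -1.31 z 0.0663 w 0.217
0.3 [ 0.  -4.5 -0.7]
0.35 [  0.  -10.2  -1.2]
0.4 [  0.  -16.   -1.4]
0.45 [  0.  -21.7  -1.3]
```

First click felt (the pull eased from about 5 N to 3.2 N, and the TCP caught up to 0.26).

```bash
python3 -m creep '0 -2.3 -0.4 0;0 -4.5 -0.7 0;0 -7.3 -1 0;0 -10.2 -1.2 0;0 -13 -1.3 0;0 -16 -1.4 0;0 -16 -1.4 0;0 -16 -1.4 0' >/dev/null; python3 arc.py .45 .52 .55
```

```text
t 18.90 theta 0.391 r 115.0 Ftan -5.56 Frad -2.59 Fz -3.23 z 0.0663 w 0.212
0.45 [ 0.  -6.8  0. ]
0.52 [ -0.  -14.8   0.6]
0.55 [ -0.  -18.2   1. ]
```

```bash
python3 -m creep '0 -2 0 0;0 -4 0 0;0 -6 0.1 0;0 -6 0.1 0;0 -6 0.1 0;0 -6 0.1 0;0 -6 0.1 0;0 -6 0.1 0' >/dev/null; python3 arc.py .5 .52 .55 
```

```text
t 19.70 theta 0.433 r 115.0 Ftan -7.43 Frad -2.03 Fz -4.44 z 0.0663 w 0.211
0.5 [-0.  -7.7  0.4]
0.52 [ -0.  -10.    0.6]
0.55 [ -0.  -13.4   1. ]
```

```bash
python3 -m creep '0 -2.5 0.1 0;0 -5 0.3 0;0 -7.7 0.4 0;0 -10 0.6 0;0 -10 0.6 0;0 -10 0.6 0;0 -10 0.6 0;0 -10 0.6 0' >/dev/null; python3 arc.py .57 .6 .65 .7
```

```text
t 20.50 theta 0.520 r 114.9 Ftan -2.83 Frad -3.32 Fz -1.82 z 0.0663 w 0.215
0.57 [-0.  -5.7  0.7]
0.6 [-0.  -9.1  1.3]
0.65 [ -0.1 -14.7   2.5]
0.7 [ -0.1 -20.3   4. ]
```

Second click: the pull fell from 7.4 N to 2.8 N. On towards the third.

```bash
python3 -m creep '0 -2.8 0.3 0;0 -5.7 0.7 0;0 -9.1 1.3 0;0 -12 1.9 0;0 -14.7 2.5 0;0 -14.7 2.5 0;0 -14.7 2.5 0;0 -14.7 2.5 0' >/dev/null; python3 arc.py .68 .7 .72 .77 .8
```

```text
t 21.30 theta 0.633 r 114.9 Ftan -7.35 Frad -3.19 Fz -4.87 z 0.0663 w 0.214
0.68 [-0.  -5.3  1.2]
0.7 [-0.1 -7.5  1.9]
0.72 [-0.1 -9.7  2.5]
0.77 [ -0.1 -15.1   4.4]
0.8 [ -0.2 -18.3   5.7]
```

```bash
python3 -m creep '0 -2 0.4 0;0 -4 0.9 0;0 -6 1.5 0;0 -7.5 1.9 0;0 -7.5 1.9 0;0 -7.5 1.9 0;0 -7.5 1.9 0;0 -7.5 1.9 0' >/dev/null; python3 arc.py .73 .75 .77 .8 .82
```

```text
t 22.10 theta 0.680 r 114.9 Ftan -7.58 Frad -3.78 Fz -5.97 z 0.0664 w 0.216
0.73 [-0.  -5.5  1.6]
0.75 [-0.1 -7.7  2.3]
0.77 [-0.1 -9.8  3.1]
0.8 [ -0.1 -13.    4.4]
0.82 [ -0.2 -15.2   5.2]
```

```bash
python3 -m creep '0 -2 0.6 0;0 -4 1.1 0;0 -5.5 1.6 0;0 -7.7 2.3 0;0 -9.8 3.1 0;0 -9.8 3.1 0;0 -9.8 3.1 0;0 -9.8 3.1 0' >/dev/null; python3 arc.py .79 .81 .83
```

```text
t 22.90 theta 0.764 r 114.9 Ftan -4.75 Frad -4.76 Fz -3.01 z 0.0663 w 0.217
0.79 [-0.  -2.9  0.9]
0.81 [-0.1 -5.   1.8]
0.83 [-0.1 -7.1  2.7]
```

Third click felt. I settle just past the notch bottom and check.

```bash
python3 -m creep '0 -2 0.7 0;0 -4 1.4 0;0 -6 2.2 0;0 -6 2.2 0;0 -6 2.2 0;0 -6 2.2 0;0 -6 2.2 0;0 -6 2.2 0' >/dev/null; python3 arc.py .82; python3 - <<'E'
from h import *
o=[]
for n,b in(("top",(150,225,290,315)),("side",(240,255,380,375))):
    g=grab(n);x0,y0,x1,y1=b;o.append(cv2.resize(g["im"][y0:y1,x0:x1],(400,340 if n=="side" else 257),interpolation=cv2.INTER_CUBIC))
o=[cv2.copyMakeBorder(i,0,340-len(i),0,0,0) for i in o];cv2.imwrite("pics/end.png",np.hstack(o))
E
```

```text
t 23.70 theta 0.805 r 114.9 Ftan -6.31 Frad -4.30 Fz -3.12 z 0.0664 w 0.213
0.82 [ 0.  -1.6  0.6]
```

View pics/end.png

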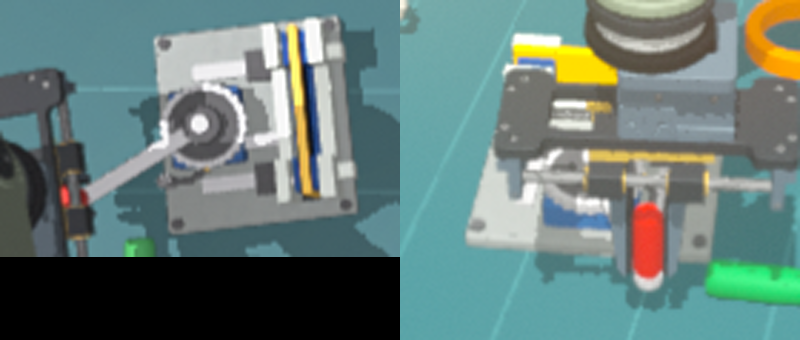

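```bash
python3 - <<'E'
from h import *
g=grab("top");h=cv2.cvtColor(g["im"],cv2.COLOR_BGR2HSV)
m=cv2.inRange(h,(15,90,80),(36,255,255));k=np.zeros_like(m);k[225:312,235:285]=1;m*=k
v,u=np.nonzero(m);X=onplane(g,np.c_[u,v],.081)[:,:2]*1000
r=cv2.minAreaRect(X.astype(np.float32));q=np.polyfit(X[:,0],X[:,1],1);a=np.radians(6.8);d=X.mean(0)-[494.8,98.1]
print(r,"fit yaw",np.degrees(np.arctan(q[0])),"mean",X.mean(0),"in slot x,y",d@[np.cos(a),np.sin(a)],d@[-np.sin(a),np.cos(a)])
P=bydepth(g,np.c_[u,v]);print("z",np.percentile(P[:,2],[10,50,90]))
print("jpos ok", S()["wrist_force"])
E
python3 arc.py
```

```text
((492.97039794921875, 94.12896728515625), (137.87081909179688, 12.265522003173828), 9.268218994140625) fit yaw 7.435398351858085 mean [492.15318215  93.65407457] in slot x,y -3.154614043792622 -4.101256866884877
z [0.07456523 0.07900843 0.08225246]
jpos ok [ 7.19443804  0.3177857  -4.03253148]
t 23.85 theta 0.805 r 114.9 Ftan -6.22 Frad -3.64 Fz -4.03 z 0.0663 w 0.209
```

```bash
python3 -c "
from h import *
print(order.finish_job())"; python3 arc.py
```

```text
the job is handed in; nothing more can be done
None
the job is handed in; nothing more can be done
```

The yellow phone is in the clamp's slot, let go, and squeezed at the third click. I handed the job in at about 24 s with the gripper still holding the red grip. No verdict was reported.

- **Placing:** I lifted the phone out of the rack and lowered it into the slot until the wrist felt the floor. I then opened the fingers and backed off, and the phone stood upright between the pads.
- **Lever:** I felt all three clicks as drops in the pull:

| Click | Pull before (N) | Pull after (N) |
|---|---|---|
| first | about 5 | 3.2 |
| second | 7.4 | 2.8 |
| third | at least 7.6 | 4.8 |

- **Final hold:** the lever angle was 0.805 rad, worked out from the tool position, and it read the same on both checks 0.15 s apart. The grip was set to 25 N.
- **Phone check:** the last top view puts the phone about 3 mm along and 4 mm across from mid-slot, against the fixed pad. Its top was at about 79 to 81 mm, and it was about 0.6° off square by a line fit. A coarser rectangle fit read 2.5° off, probably because it picked up some of the phone's side face; both are inside the 3.5° limit.
- **Not checked:** I did not measure the squeeze itself. From the lever angle I expect about 16 N. I also did not measure whether the other phones and items on the desk had moved.

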